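# Find the dragging carousel well, blank it off and load the reagent bay

## Robot

A 6-joint arm with a two-finger parallel gripper is mounted at the origin on the work surface. World frame = base frame: x ahead of the robot, y to its left, z up, the work surface at z = 0. Lengths are in mm, angles in rad, forces in N, time in s.
With the tool pointing down it reaches from about 350 to 975 mm from the base axis. Payload 7.1 kg.
Tool frame: the origin (TCP) lies on the front face of the gripper's body, between the roots of the fingers; the fingertips stand 80 mm ahead of it and the grasp point (between the pads) lies 61 mm ahead of it (env.tips_ahead is the distance from the TCP to the fingertips, in mm); z points along the fingers, y is the line along which they close (so a half turn about z gives the same grasp; the last joint's range is limited). The gripper opens to 88 mm and grips with 3 to 60 N. Pads are 20 mm wide; open, the fingers measure 115 mm over their backs; the gripper's body (75 mm by 178 mm) begins 61 mm behind the grasp point.
Start: joints at [-1.133, 0.423, 1.63, -0, 1.089, -0.019], TCP at [275.688, -560.893, 302.675] pointing down, gripper open.
Joint ranges: [-3, 3], [-0.9, 2.11], [0.09, 2.58], [-1.31, 4.45], [0.11, 2.69], [-2.54, 2.54]. Speed limits (rad/s): [2.39, 2.39, 3.01, 3.14, 3.14, 3.14].

## Interface

Orientations are given as a unit quaternion [x, y, z, w].
In Python, from station import env, set_gripper, viewer, workorder gives the robot as it stands. Calls block until the motion is done:
- env.reach(position, orientation): joint-space move of the TCP to a pose.
- env.move_l(position, rot=None, rate=150, f_stop=None): straight line of the TCP; rot=None keeps the orientation; rate is the mean speed in mm/s. With f_stop (N) it stops when the force on the tool has changed by that much, and returns True; else False.
- env.move_joints(angles): joint-space move.
- set_gripper(opening): finger opening in mm; the grip force is fixed at half the most; returns when the fingers have stopped.
- env.hold(seconds).
- env.ik(position, orientation): joint angles nearest the present ones, or None.
- env.read_state(): the state.
- viewer.camera(name): name is "scene" or "top"; returns the picture (480x640x3 uint8, blue, green, red); there is no depth.
- viewer.camera_params(name): a dict with "fx", "fy", "cx", "cy" (pixels), "dist" ([k1, k2, p1, p2, k3] as OpenCV has them; the pictures are not rectified), "pose" (4x4, takes a point from camera to world coordinates). Camera axes: x right, y up, looking along -z (the intrinsics and any distortion apply to the point x, -y, -z); pixel columns grow to the right and rows downward; lengths in mm; the calibration is good to about 2 mm. A picture is of the moment at which its call begins. camera_params takes no time and is no camera call.
A pose or a line that the arm cannot do raises env.IKError and nothing moves.
- workorder.sign_off(): hands the job in; it is judged then, once.
The state is a dict: "time_s": time; "qpos": joint angles; "dq": joint speeds; "tau": joint torques, N m; "tool_pos": TCP position; "orientation": TCP orientation; "force": force on the tool from outside, world axes, zero at the start; "wrist_torque": the same for the moment, N m; "width": finger opening in mm; "grip_force": force on a finger pad.
Only numpy, scipy, OpenCV 4.12 (cv2) and the standard library are available. Lean on these libraries where they do the work, as an engineer would, in place of code of your own. Each camera call takes 0.05 s, during which the arm holds its last target. There are 200 camera calls.

## Task

Get the analyser ready for its run: one of the carousel's six wells has a damaged foot, out of sight, that rubs on the pad under the pointer; turn the carousel by hand, feel where the drag rises to find that well, and leave it standing centred at the pointer with the blanking plug seated in it. Also load every reagent trough that is on the bench into the bay, fins up and lengthwise away from you, each pushed square and flush: the first into the fence corner, each further one against the far fence and flush beside its neighbour. Leave the tip box, the microplate and the tube rack where they are.

Things in the scene. Friction and masses are not known exactly. Their poses are not given: they have to be found in the camera images.
- carousel_base: Round white housing of the reagent carousel, 268 mm across, rim 69 mm high, fixed to the bench. Origin on the carousel's axis at bench height, z up. Its pointer, a black bar on top of the rim (a small black display is on the side below it), lies in the direction of its -x axis.
- carousel (a joint): Angle of the grey disc in its housing (rad), positive anticlockwise from above; turns any number of turns either way and stays where left. Plain drag is about 0.1 N m (1.5 N at the wells); it rises to 0.5 to 1 N m over an arc of about 45 degrees while the damaged well passes the pad, mid-arc with that well at the pointer. Central bar handle 60 x 14 mm, 104 to 134 mm above the bench.
- pad_point (a point): Point under the pointer where a well's centre stands when the well is over the hidden sensor pad: 80 mm from the axis towards the pointer, 70 mm above the bench (the level of the disc's upper face).
- pad: The sprung rubber sensor pad, out of sight under the disc below pad_point; it is pressed only by the damaged foot. Its origin is its pivot in the housing, which does not move.
- well_1 (a point): Centre of the mouth of well 1 of six like wells standing on the disc, on a circle of 80 mm radius, 60 degrees apart: upright tubes 46 mm inside, 52 mm outside, floor 70 mm and mouth 106 mm above the bench. Empty; closed fingers can reach in to turn the disc. Any one of the six may be the damaged one.
- well_2 (a point): Centre of the mouth of well 2 of six like wells standing on the disc, on a circle of 80 mm radius, 60 degrees apart: upright tubes 46 mm inside, 52 mm outside, floor 70 mm and mouth 106 mm above the bench. Empty; closed fingers can reach in to turn the disc. Any one of the six may be the damaged one.
- well_3 (a point): Centre of the mouth of well 3 of six like wells standing on the disc, on a circle of 80 mm radius, 60 degrees apart: upright tubes 46 mm inside, 52 mm outside, floor 70 mm and mouth 106 mm above the bench. Empty; closed fingers can reach in to turn the disc. Any one of the six may be the damaged one.
- well_4 (a point): Centre of the mouth of well 4 of six like wells standing on the disc, on a circle of 80 mm radius, 60 degrees apart: upright tubes 46 mm inside, 52 mm outside, floor 70 mm and mouth 106 mm above the bench. Empty; closed fingers can reach in to turn the disc. Any one of the six may be the damaged one.
- well_5 (a point): Centre of the mouth of well 5 of six like wells standing on the disc, on a circle of 80 mm radius, 60 degrees apart: upright tubes 46 mm inside, 52 mm outside, floor 70 mm and mouth 106 mm above the bench. Empty; closed fingers can reach in to turn the disc. Any one of the six may be the damaged one.
- well_6 (a point): Centre of the mouth of well 6 of six like wells standing on the disc, on a circle of 80 mm radius, 60 degrees apart: upright tubes 46 mm inside, 52 mm outside, floor 70 mm and mouth 106 mm above the bench. Empty; closed fingers can reach in to turn the disc. Any one of the six may be the damaged one.
- plug: White blanking plug standing on the bench: spigot 39 mm in diameter, 12 mm long (end tapered), above it a flange 60 mm in diameter, 6 mm thick, above that a round grip 22 mm in diameter, 18 to 48 mm above the underside. Origin at the centre of its underside, z up. Seated, the flange rests on the well's mouth, the origin 12 mm below the mouth.
- bay: Aluminium reagent bay fixed to the bench: plate 150 mm (x) by 215 mm (y), 8 mm thick, with an L-shaped fence standing 25 mm above it along its far (+x) edge and its left (+y) edge; open on the other two sides. Origin at the centre of its underside.
- bay_corner (a point): Inner corner of the bay's fence, on the plate's upper face (8 mm above the bench); axes as the bay's. From here the plate's usable area runs 138 mm towards -x and 203 mm towards -y. A trough home in the corner has its centre at x = -55 mm, y = -28 mm of this frame, the next ones at y = -84 and -140 mm. A trough slides on the plate with 1 to 2.5 N.
- trough_1: Lidded white reagent trough, 110 mm (its x) by 56 mm (its y), 35 mm tall to the top of the grey lid, 0.18 to 0.37 kg; on the lid an upright fin handle 60 mm long (along x), 12 mm thick (along y), from 35 to 71 mm above the underside. Either end may lead. Origin at the centre of its underside, z up. Not present in every run.
- trough_2: Lidded white reagent trough, 110 mm (its x) by 56 mm (its y), 35 mm tall to the top of the grey lid, 0.18 to 0.37 kg; on the lid an upright fin handle 60 mm long (along x), 12 mm thick (along y), from 35 to 71 mm above the underside. Either end may lead. Origin at the centre of its underside, z up. Not present in every run.
- trough_3: Lidded white reagent trough, 110 mm (its x) by 56 mm (its y), 35 mm tall to the top of the grey lid, 0.18 to 0.37 kg; on the lid an upright fin handle 60 mm long (along x), 12 mm thick (along y), from 35 to 71 mm above the underside. Either end may lead. Origin at the centre of its underside, z up. Not present in every run.
- tip_box: Bystander: box of yellow pipette tips, 122 x 84 x 63 mm. Leave alone.
- microplate: Bystander: white 96-well plate, 128 x 85 x 15 mm. Leave alone.
- tube_rack: Bystander: rack of red-capped sample tubes, 55 x 150 x 94 mm. Leave alone.
Mind the look-alikes: they are no part of the job. What is shaped like the trough_2 but green is not meant. What is shaped like the plug but brown is not meant.

How it is judged:
By the outcome, as a careful person would: the job done as asked, in the order asked, and still so for the second after the job is handed in, with the robot touching nothing.
Of foot_1, foot_2, foot_3, foot_4, foot_5, foot_6 only 1 to 1 are there at a start; the rules pass over those that are not, and their reading is None.
Of trough_1, trough_2, trough_3 only 2 to 3 are there at a start; the rules pass over those that are not, and their reading is None.
At some moment in a run one of trough_1, trough_2, trough_3 may be knocked a few centimetres aside while the robot is not near it.
Once in a run the grip may slacken for a moment while it holds something.
It also fails if it takes over 210 s, if anything falls off the work surface, if the arm or the gripper's body presses on something with over 40 N, if the wrist force passes 120 N, or if a joint passes its speed limit or range.

## Working session

There is one attempt and no reset: what is moved stays moved. The work goes in short steps, each a Python script; the robot and the scene stay as the last script left them, time stands still between calls to the robot, and variables do not carry over. Pictures are saved under pics/ and viewed, at most 14 in all, crops included, and the job is handed in when it is done.

```bash
ls; mkdir -p pics; python3 - <<'E'
from station import env, set_gripper, viewer, workorder
import cv2
for n in ("scene","top"):
    cv2.imwrite(f"pics/{n}0.png",viewer.camera(n)); p=viewer.camera_params(n); print(n,p)
s=env.read_state();print(s['time_s'],s['orientation'],s['width'])
E
```

```text
pics
scene {'fx': 545.5376235476115, 'fy': 545.5376235476115, 'cx': 315.53266566828, 'cy': 234.9623082442219, 'dist': array([-0.10220127,  0.        ,  0.        ,  0.        ,  0.        ]), 'pose': array([[-2.81253401e-01, -7.98253837e-01,  5.32623071e-01,
         1.18964236e+03],
       [ 9.59510058e-01, -2.25022012e-01,  1.69427101e-01,
         1.87468350e+02],
       [-1.53939186e-02,  5.58709142e-01,  8.29220792e-01,
         1.09219872e+03],
       [ 0.00000000e+00,  0.00000000e+00,  0.00000000e+00,
         1.00000000e+00]])}
top {'fx': 461.23806651922877, 'fy': 461.23806651922877, 'cx': 323.82791396681125, 'cy': 237.69183377079935, 'dist': array([-0.10878419,  0.        ,  0.        ,  0.        ,  0.        ]), 'pose': array([[ 2.63168252e-02,  9.94629465e-01, -1.00098215e-01,
         4.64491563e+02],
       [-9.99647583e-01,  2.58354768e-02, -6.10224869e-03,
        -1.38367617e+01],
       [-3.48339124e-03,  1.00223531e-01,  9.94958848e-01,
         1.16200203e+03],
       [ 0.00000000e+00,  0.00000000e+00,  0.00000000e+00,
         1.00000000e+00]])}
0.1 [ 9.74031773e-01  2.26410338e-01 -1.46583313e-04 -6.64362489e-04] 87.69838932999751
```

View pics/scene0.png

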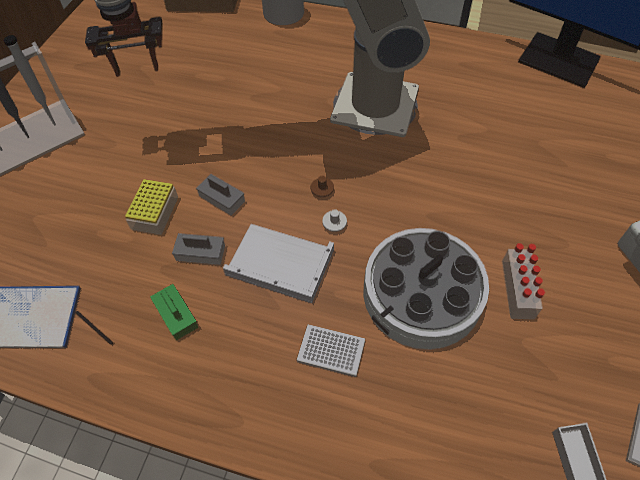

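View pics/top0.png

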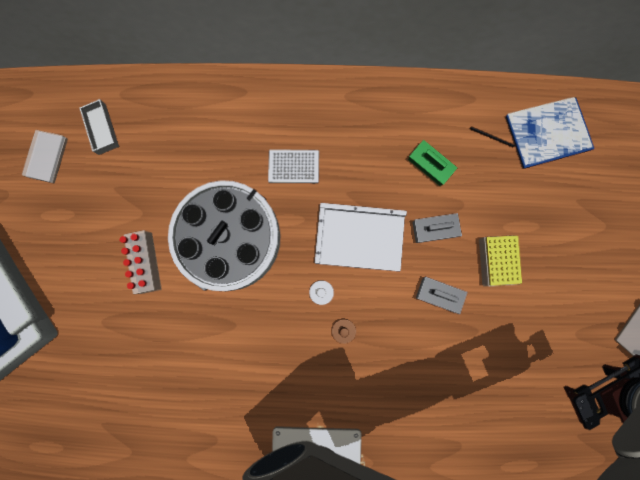

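The top view shows two grey troughs at about (438,228) and (441,294), and the white plug at (321,292). The carousel is at (223,236) with its pointer at (252,195), and the bay is at (361,238) with its fence corner at (320,207). Next I'll zoom in for accurate features.

```bash
cat > h.py <<'E'
from station import env, set_gripper, viewer, workorder
import cv2, numpy as np
from scipy.spatial.transform import Rotation as R
def ray(cam,uv):
    p=viewer.camera_params(cam); K=np.array([[p['fx'],0,p['cx']],[0,p['fy'],p['cy']],[0,0,1]])
    n=cv2.undistortPoints(np.array([[uv]],float),K,p['dist'])[0,0]
    T=p['pose']; return T[:3,3], T[:3,:3]@np.array([n[0],-n[1],-1])
def w(cam,uv,z):
    o,d=ray(cam,uv); return (o+d*(z-o[2])/d[2])
def proj(cam,P):
    p=viewer.camera_params(cam); K=np.array([[p['fx'],0,p['cx']],[0,p['fy'],p['cy']],[0,0,1]]);T=p['pose']
    c=(np.atleast_2d(P)-T[:3,3])@T[:3,:3]; c=c*[1,-1,-1]
    return cv2.projectPoints(c,np.zeros(3),np.zeros(3),K,p['dist'])[0][:,0]
def down(a):  # tool down; closing axis (tool y) along world angle a
    y=np.array([np.cos(a),np.sin(a),0]); z=np.array([0,0,-1.]); x=np.cross(y,z)
    return R.from_matrix(np.c_[x,y,z]).as_quat()
def crop(cam,x0,y0,x1,y1,name,k):
    im=viewer.camera(cam)[y0:y1,x0:x1]; cv2.imwrite(f'pics/{name}.png',cv2.resize(im,None,fx=k,fy=k,interpolation=cv2.INTER_CUBIC))
E
python3 - <<'E'
from h import *
crop('top',160,170,290,300,'car',4.6)
crop('top',300,195,480,325,'bay',4.4)
print(R.from_quat(env.read_state()['orientation']).as_matrix())
E
```

```text
[[ 8.97460100e-01  4.41095479e-01 -3.83099599e-04]
 [ 4.41095645e-01 -8.97459719e-01  8.26910424e-04]
 [ 2.09299912e-05 -9.11102677e-04 -9.99999585e-01]]
```

View pics/car.png

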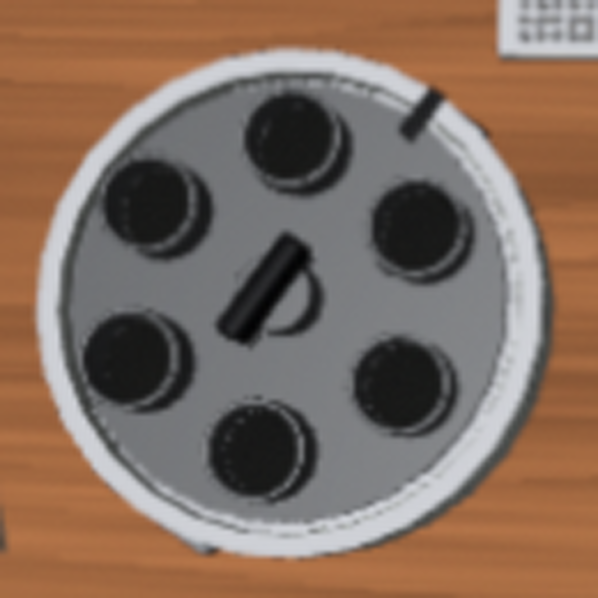

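View pics/bay.png

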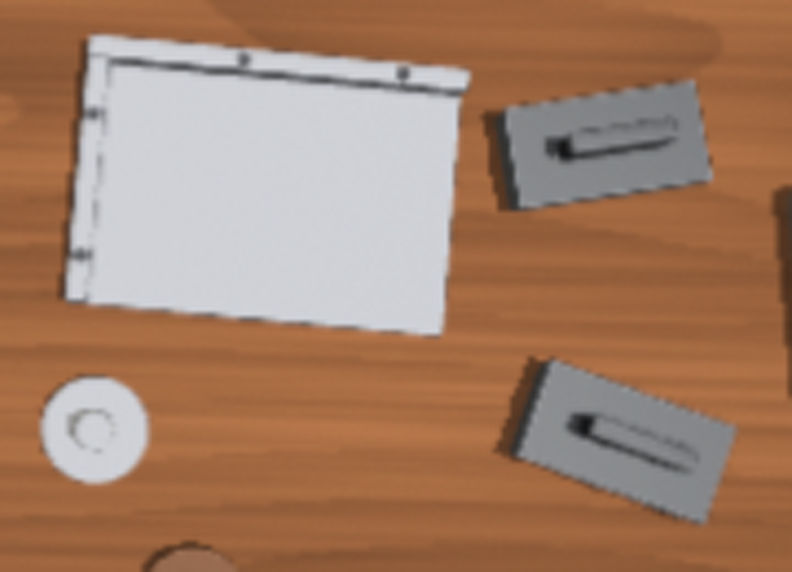

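Carousel crop: the rim centre is about (291,302) and the pointer bar runs (407,137) to (437,95); the six well mouths are clear. Bay crop: the fence's inner corner is at (108,60), and the lid corners of both troughs and the plug flange centre (95,430) are visible. Converting these to world coordinates with checks against known sizes.

```bash
python3 - <<'E'
from h import *
np.set_printoptions(precision=1,suppress=True)
C=lambda p:(160+(p[0]+.5)/4.6-.5,170+(p[1]+.5)/4.6-.5)
B=lambda p:(300+(p[0]+.5)/4.4-.5,195+(p[1]+.5)/4.4-.5)
rim=np.array([w('top',C(p),69)[:2] for p in [(38,302),(545,305),(291,49),(293,556)]]); print('rim',rim, rim.mean(0))
W=np.array([w('top',C(p),106)[:2] for p in [(150,203),(290,137),(415,229),(398,382),(257,450),(127,357)]]);c=W.mean(0)
print('wells c',c,np.linalg.norm(W-c,axis=1),np.degrees(np.arctan2(*(W-c).T[::-1])))
for z in (69,75): 
  q=[w('top',C(p),z)[:2] for p in [(407,137),(437,95)]]; print('ptr',q,[np.degrees(np.arctan2(*(v-c)[::-1])) for v in q],[np.linalg.norm(v-c) for v in q])
for n,P in (('A',[(506,108),(694,80),(711,180),(519,209)]),('B',[(553,358),(735,430),(705,523),(516,458)])):
  q=np.array([w('top',B(p),35)[:2] for p in P]); d=q[1]+q[2]-q[0]-q[3]
  print(n,q.mean(0),np.degrees(np.arctan2(d[1],d[0])),np.linalg.norm(np.roll(q,-1,0)-q,axis=1))
print('plug',w('top',B((95,430)),18),w('top',B((94,428)),48))
z=33; o=[w('top',B(p),33)[:2] for p in [(108,60),(462,92),(88,300),(90,36),(470,72),(65,298)]]
print('bay in corner,far-right,left-near | outer',o); print('plate near right',w('top',B((441,335)),8))
print(np.degrees(np.arctan2(*(o[1]-o[0])[::-1])),np.degrees(np.arctan2(*(o[2]-o[0])[::-1])),np.linalg.norm(o[4]-o[3]),np.linalg.norm(o[5]-o[3]))
E
```

```text
rim [[570.6 369.8]
 [575.9 102.1]
 [708.4 241.9]
 [442.5 227.9]] [574.3 235.4]
wells c [574.9 236.4] [78.8 79.7 78.8 78.9 79.6 80.5] [  56.    -3.6  -64.5 -123.4  177.2  115.5]
ptr [array([662.5, 178. ]), array([685.3, 163.1])] [np.float64(-33.69381884383624), np.float64(-33.570493500502884)] [np.float64(105.28887877596709), np.float64(132.43742243368612)]
ptr [array([661.4, 176.9]), array([684.1, 162.2])] [np.float64(-34.50110157204904), np.float64(-34.21288331725642)] [np.float64(104.97883957230947), np.float64(131.97304262320338)]
A [ 610.9 -288.3] -79.99480622351386 [109.1  57.5 110.9  57.4]
B [ 444.3 -300.1] -108.91857999780613 [109.9  54.5 111.8  59.3]
plug [443.9  -3.9  18. ] [445.6  -3.6  48. ]
bay in corner,far-right,left-near | outer [array([651.4,  -5.8]), array([ 638.5, -205.7]), array([516.1,   1.8]), array([664.8,   4.7]), array([ 650. , -210.2]), array([516.8,  14.6])]
plate near right [ 502.4 -199.2    8. ]
-93.68264527052996 176.794521272374 215.38213554262052 148.29041041374452
```

```bash
cat >> h.py <<'E'
C0=np.array([574.6,235.9]); PTR=np.radians(-33.9)
def cp(a,z,r=80): return [C0[0]+r*np.cos(a),C0[1]+r*np.sin(a),z]
E
python3 - <<'E'
from h import *
q=down(0.4); a=np.radians(176.2)
set_gripper(0)
env.reach(cp(a,230),q); s0=env.read_state(); f0=np.array(s0['force']); print(s0['time_s'],f0,s0['qpos'],s0['width'])
hit=env.move_l(cp(a,162),rate=80,f_stop=8); set_gripper(8); s=env.read_state(); print('hit',hit,s['tool_pos'],s['width'],np.array(s['force'])-f0)
hi=[];
for k in range(1,40):
    b=a+np.radians(10*k)
    env.move_l(cp(b,162),rate=70)
    f=np.array(env.read_state()['force'])-f0
    t=np.array([-np.sin(b),np.cos(b),0]); r=np.array([np.cos(b),np.sin(b),0])
    ft=f@t; hi.append(ft); print(10*k,round(ft,1),round(f@r,1),round(f[2],1))
    if np.linalg.norm(f)>30: print('stop');break
    if k>3 and min(hi)<-4 and max(hi[-2:])<99 and min(hi[-2:])>-3 : break
print(env.read_state()['time_s'])
E
```

```text
4.475 [0.14633312 0.27683211 0.84928342] [ 4.30825290e-01  4.12710390e-01  1.84844671e+00 -9.83676334e-05
  8.80327731e-01  3.19985766e-02] 0.44420865899231604
hit False [494.8690678  241.25304578 162.27907672] 8.061657475521674 [-0.30466129 -0.88194416  0.11104926]
10 -0.0 -0.3 -1.4
20 0.4 0.4 -0.6
30 1.0 -0.0 -1.4
40 -0.4 0.0 -0.2
50 -0.1 0.1 -0.7
60 0.2 1.1 -0.5
70 -0.4 0.4 -1.7
80 -1.4 -0.3 -0.6
90 -1.8 -2.9 -0.2
100 -2.4 -4.0 1.0
110 -2.5 -4.4 0.1
120 -0.6 -6.7 -2.6
130 -0.4 -2.9 -1.3
140 0.7 -0.3 -1.5
150 0.2 0.0 -0.2
160 -1.3 0.0 -0.7
170 -0.3 0.4 -1.1
180 -0.1 0.4 -1.0
190 -0.5 0.1 -0.5
200 -0.8 -0.5 -1.2
210 -0.9 -0.3 -0.7
220 -0.3 -0.0 -0.5
230 -0.4 -0.0 -1.0
240 -0.3 -0.1 -1.4
250 0.1 -0.3 0.4
260 -0.2 -0.3 -0.8
270 0.1 -1.2 -0.4
280 0.6 -0.0 -1.9
290 -0.7 -0.7 -0.6
300 0.5 -0.1 -0.1
310 0.2 0.3 0.1
320 0.5 -0.4 -1.5
330 1.1 -1.2 -1.1
340 -0.0 0.9 -0.7
350 -0.4 0.2 -1.3
360 0.7 0.1 -0.7
370 0.6 0.5 -0.6
380 0.1 -0.3 -0.5
390 0.1 -0.0 -0.7
19.4917
```

Drag rises only between 80° and 130° of finger travel, about +90° of disc rotation once the finger's lag is allowed for. That fits the well that began at about −124°. I'll turn it to just short of the pointer and check by camera.

```bash
python3 - <<'E'
from h import *
a=np.radians(176.2)
for k in (400,410,420,430,437,444,450):
    b=a+np.radians(k); h=env.move_l(cp(b,162),rate=50,f_stop=25)
    f=np.array(env.read_state()['force']); print(k,h,round(f@[-np.sin(b),np.cos(b),0],1),round(f@[np.cos(b),np.sin(b),0],1))
set_gripper(0); env.move_l(cp(b,235)); env.reach([480,-20,240],down(0.2)); 
s=env.read_state(); print(s['time_s'],s['tool_pos'])
crop('top',160,170,290,300,'car2',4.6)
crop('scene',350,215,500,345,'car2s',4)
E
```

```text
400 False -0.6 -2.2
410 False -0.5 -0.5
420 False 0.1 0.2
430 False -0.4 0.5
437 False 0.2 -0.4
444 False -4.2 -6.1
450 False -5.0 -5.0
23.975 [480.74436995 -19.6778419  239.88365802]
```

View pics/car2.png

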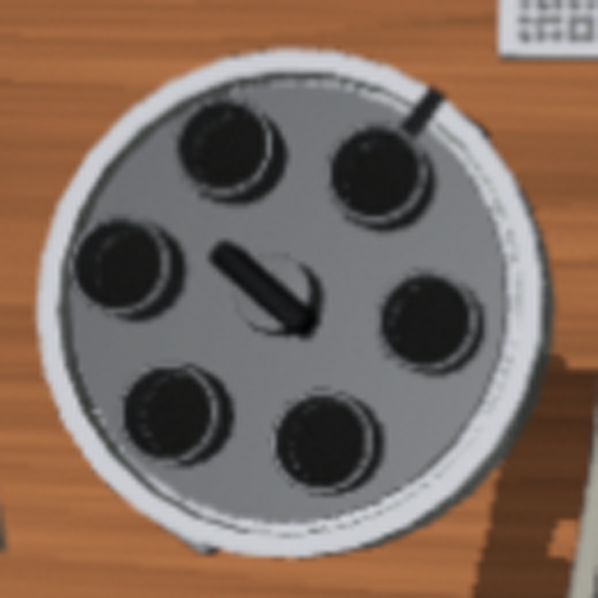

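The marked well now stands near the pointer, at crop (378,174), with the pointer bar at (405,137) to (437,95). Measuring the disc angle with automatic circle fits.

```bash
cat >> h.py <<'E'
def wells(cam,im=None):
    """mouth centres (dark discs) -> world at z=106, fitted centre, phase mod 60"""
    im=viewer.camera(cam) if im is None else im
    g=cv2.resize(im,None,fx=4,fy=4,interpolation=cv2.INTER_CUBIC).max(2)
    u,v=proj(cam,[*C0,106])[0]; m=np.zeros_like(g); cv2.circle(m,(int(u*4),int(v*4)),int(4*115/2.4),255,-1)
    b=((g<55)&(m>0)).astype(np.uint8); b=cv2.morphologyEx(b,cv2.MORPH_OPEN,np.ones((13,13)))
    out=[]
    for c in cv2.findContours(b,cv2.RETR_EXTERNAL,cv2.CHAIN_APPROX_NONE)[0]:
        (x,y),r=cv2.minEnclosingCircle(c)
        if cv2.contourArea(c)>0.6*np.pi*r*r and r>20: 
            e=cv2.fitEllipse(cv2.convexHull(c)); out.append([*w(cam,((e[0][0]+.5)/4-.5,(e[0][1]+.5)/4-.5),106)[:2],r/4])
    return np.array(out)
E
python3 - <<'E'
from h import *
np.set_printoptions(precision=1,suppress=True)
for cam in ('top','scene'):
    o=wells(cam); P=o[:,:2]; c=P.mean(0); d=P-C0
    print(cam,len(o),o[:,2],c,np.linalg.norm(P-c,axis=1),np.degrees(np.arctan2(*(P-c).T[::-1])))
    im=viewer.camera(cam); g=im.max(2)
    # pointer: dark pixels on the bar
    pr=proj(cam,[[*cp(PTR,71,r)] for r in (108,131)]); print('proj ptr',pr, 'mean bgr', [im[int(round(v)),int(round(u))] for u,v in pr])
    x0,y0=(pr.mean(0)-8).astype(int); sub=g[y0:y0+17,x0:x0+17]
    print(sub)if cam=='scene' else None
E
```

```text
top 6 [9.7 9.7 9.6 9.6 9.6 9.5] [575.  237.1] [79.9 80.  79.9 80.  80.  79.8] [-158.8  141.2  -98.7   81.3  -38.7   21.1]
proj ptr [[248.9 198.6]
 [254.6 190.9]] mean bgr [array([64, 62, 61], dtype=uint8), array([44, 45, 50], dtype=uint8)]
scene 6 [11.1 10.8  9.9 10.3 10.5 10.1] [576.5 239.6] [80.  79.8 77.3 79.6 80.1 79.8] [  21.9  -38.4   81.3  -98.6  140.8 -159. ]
proj ptr [[388.8 306.5]
 [380.8 313. ]] mean bgr [array([62, 62, 64], dtype=uint8), array([63, 64, 65], dtype=uint8)]
[[178 165 122 116  68  76 111 107 103 106 104  63  43  48  51  47  49]
 [179 176 124 130 111  56  92 107 104 106 109  96  39  44  49  47  48]
 [176 181 168 121 127  90  55 100 106 105 107 103  62  42  47  47  48]
 [176 181 178 142 125 118  65  68 109 106 104 107  98  66  47  47  52]
 [177 177 177 172 140 125 118  53  91 107 108 106 110 102  47  47  46]
 [180 178 179 181 172 144 123  87  54  97 112 111 107  64  46  46  42]
 [188 180 178 178 181 172 134 119  61  66 108 106  63  42  42  46  49]
 [163 186 179 178 177 181 170 126 121  70  53  63  42  44  43  47  44]
 [103 165 184 176 178 180 181 161 128  71  40  40  45  47  47  44  38]
 [ 74 110 179 184 179 180 189 182  93  46  46  44  51  46  45  39  74]
 [ 75  78 120 193 186 188 184  98  42  41  45  49  46  44  53  91 111]
 [ 77  72  82 142 193 147  81  43  42  42  50  47  40  26  50  98 109]
 [ 75  76  75  91 123  65  34  44  47  47  45  33  75 126  68  58  97]
 [ 78  77  78  72  55  35  45  50  44  46  35  94 151 129 116  63  54]
 [ 87 102  74  76  76  46  40  53  38  47 120 190 182 158 136 116  61]
 [ 86  94  91  77  83  72  47  29  45 118 186 185 182 182 169 136 114]
 [ 81  84  84  90  78  78  73  72 135 195 186 180 177 178 180 172 145]]
```

View pics/car2s.png

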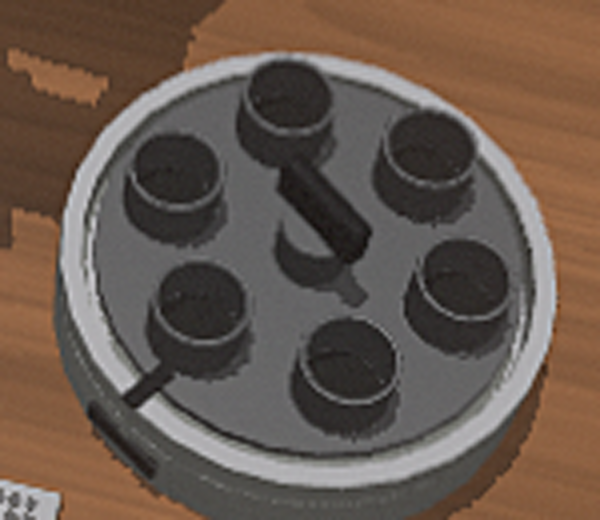

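```bash
cat >> h.py <<'E'
def ptr(cam,z=72,c=(575,237)):
    im=viewer.camera(cam); n=8; g=cv2.resize(im,None,fx=n,fy=n,interpolation=cv2.INTER_CUBIC).max(2).astype(float)
    A,Rr=np.meshgrid(np.radians(np.arange(-44,-24,.25)),np.arange(116,126,1.))
    P=np.c_[c[0]+(Rr*np.cos(A)).ravel(),c[1]+(Rr*np.sin(A)).ravel(),np.full(A.size,z)]
    uv=proj(cam,P); val=cv2.remap(g.astype(np.float32),((uv[:,0]+.5)*n-.5).astype(np.float32).reshape(A.shape),((uv[:,1]+.5)*n-.5).astype(np.float32).reshape(A.shape),1)
    d=np.clip(130-val,0,None); d=d.mean(0)
    return np.degrees((A[0]*d).sum()/d.sum()), np.round(d[::4])
E
python3 - <<'E'
from h import *
np.set_printoptions(precision=1,suppress=True,linewidth=150)
for z in (70,75): print(ptr('top',z),ptr('scene',z,(576.5,239.6)))
a=np.radians(176.2); b0=a+np.radians(448); b=a+np.radians(454.5); q=down(0.4)
env.reach(cp(b0-.05,235),q); print(env.move_l(cp(b0-.05,162),rate=100,f_stop=10)); set_gripper(8)
env.move_l(cp(b0,162),rate=50);env.move_l(cp(b,162),rate=20); f=np.array(env.read_state()['force']);print(f)
set_gripper(0); env.move_l(cp(b,235)); env.reach([480,-20,240],down(0.2))
o=wells('top'); P=o[:,:2]; c=P.mean(0); print(len(o),c,np.degrees(np.arctan2(*(P-c).T[::-1]))%60, env.read_state()['time_s'])
E
```

```text
(np.float64(-33.503819651468774), array([ 0.,  0.,  0.,  0.,  0.,  0.,  0.,  0., 22., 79., 95., 97., 79., 22.,  0.,  0.,  0.,  0.,  0.,  0.], dtype=float32)) (np.float64(-33.39017132393692), array([12., 14., 12., 14., 16., 19., 15., 20., 63., 89., 82., 84., 95., 27., 15., 19., 21., 24., 25., 28.], dtype=float32))
(np.float64(-34.088299106148106), array([ 0.,  0.,  0.,  0.,  0.,  0.,  0.,  3., 60., 93., 96., 90., 47.,  2.,  0.,  0.,  0.,  0.,  0.,  0.], dtype=float32)) (np.float64(-33.365265997283004), array([22., 24., 24., 23., 25., 27., 30., 23., 37., 83., 87., 82., 85., 85., 28., 28., 30., 31., 33., 37.], dtype=float32))
False
[-6.3  4.3  2.8]
6 [575.  237.1] [24.9 24.9 25.  25.  24.9 24.8] 29.2167
```

```bash
python3 - <<'E'
from h import *
a=np.radians(176.2); b0=a+np.radians(451); b=a+np.radians(456); q=down(0.4)
env.reach(cp(b0,235),q); print(env.move_l(cp(b0,162),rate=100,f_stop=10)); set_gripper(8)
env.move_l(cp(b,162),rate=20); f=np.array(env.read_state()['force']);print(f)
set_gripper(0); env.move_l(cp(b,235)); env.reach([480,-20,240],down(0.2)); set_gripper(60)
o=wells('top'); P=o[:,:2]; c=P.mean(0); print(len(o),c,np.degrees(np.arctan2(*(P-c).T[::-1]))%60, env.read_state()['time_s'])
i=np.argmin(abs(np.degrees(np.arctan2(*(P-c).T[::-1]))+33.8)); print('well',P[i])
crop('top',300,270,380,350,'plug1',6); crop('scene',300,170,350,240,'plug1s',6)
E
```

```text
False
[-5.16249533  2.19130772  4.35598806]
6 [574.97961913 237.0452336 ] [26.64418335 26.8103898  26.77143847 26.81918457 26.77477161 26.59899797] 34.65
well [641.829179   193.25805563]
```

```bash
python3 - <<'E'
from h import *
q=down(0.4)
env.reach([444.8,-3.8,170],q); print(env.move_l([444.8,-3.8,102],rate=100,f_stop=8)); set_gripper(10)
s=env.read_state(); print('w',s['width'],s['grip_force'],s['tool_pos'])
env.move_l([444.8,-3.8,232],rate=120); s=env.read_state(); print('w',s['width'],s['grip_force'],s['force'])
env.move_l([641.6,192.6,232],rate=150); s=env.read_state(); print('w',s['width'],s['grip_force'],s['force'])
h=env.move_l([641.6,192.6,191],rate=40,f_stop=8); s=env.read_state(); print(h,s['width'],s['grip_force'],s['tool_pos'],s['force'],s['time_s'])
crop('scene',320,220,520,370,'ins',4)
E
```

```text
False
w 21.259787291726543 29.999696016311646 [444.83699168  -3.78372027 102.05792339]
w 21.149190715692022 29.99822974205017 [-0.74095712 -0.84710935 -1.19747603]
w 21.449154441324175 29.998236894607544 [ 0.3849433  -0.72504628 -0.80945391]
True 21.292743385065677 29.99663382768631 [641.31830392 192.55795377 195.84259148] [-1.10687033  0.11121053  5.62370839] 40.75
```

View pics/ins.png

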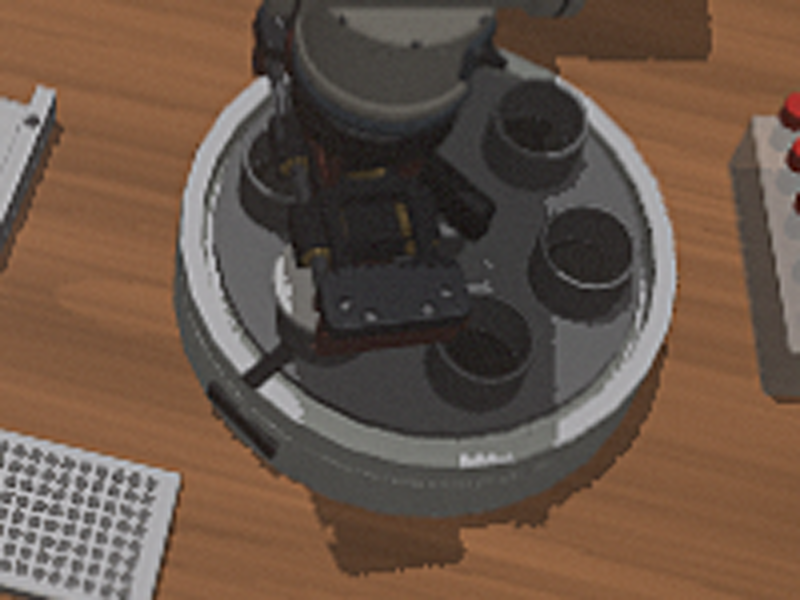

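The fingers hold the plug at the marked well, and contact came at TCP z 195.8 against 196 expected for a seated plug, so it is seated. Releasing it, then checking the plug and the troughs.

```bash
cat >> h.py <<'E'
def troughs(im=None,lo=(395,180),hi=(480,330),z=35):
    im=viewer.camera('top') if im is None else im
    n=4; (x0,y0),(x1,y1)=lo,hi
    s=cv2.resize(im[y0:y1,x0:x1],None,fx=n,fy=n,interpolation=cv2.INTER_CUBIC); sat=s.max(2).astype(int)-s.min(2); v=s.max(2)
    b=((sat<25)&(v>90)&(v<175)).astype(np.uint8); b=cv2.morphologyEx(b,cv2.MORPH_OPEN,np.ones((9,9)))
    out=[]
    for c in cv2.findContours(b,cv2.RETR_EXTERNAL,cv2.CHAIN_APPROX_NONE)[0]:
        if cv2.contourArea(c)<600*n*n/2: continue
        q=cv2.boxPoints(cv2.minAreaRect(c)); q=np.array([w('top',(x0+(p[0]+.5)/n-.5,y0+(p[1]+.5)/n-.5),z)[:2] for p in q])
        e=np.roll(q,-1,0)-q; L=np.linalg.norm(e,axis=1); i=np.argmax(L[:2]); d=e[i]
        if d[0]<0: d=-d
        out.append((q.mean(0).round(1),np.degrees(np.arctan2(d[1],d[0])).round(1),L[:2].round(1)))
    return out
E
python3 - <<'E'
from h import *
set_gripper(50); env.move_l([641.3,192.6,250],rate=150); env.reach([480,60,300],down(0.2))
im=viewer.camera('top'); cv2.imwrite('pics/after.png',cv2.resize(im[150:350,160:480],None,fx=2.5,fy=2.5,interpolation=cv2.INTER_CUBIC))
for t in troughs(im): print(t)
print(env.read_state()['time_s'])
E
```

```text
(array([ 444.4, -299.7]), np.float64(70.9), array([ 57.9, 113.1]))
(array([ 593.5, -336.1]), np.float64(-80.3), array([112.8,  58. ]))
42.8667
```

View pics/after.png

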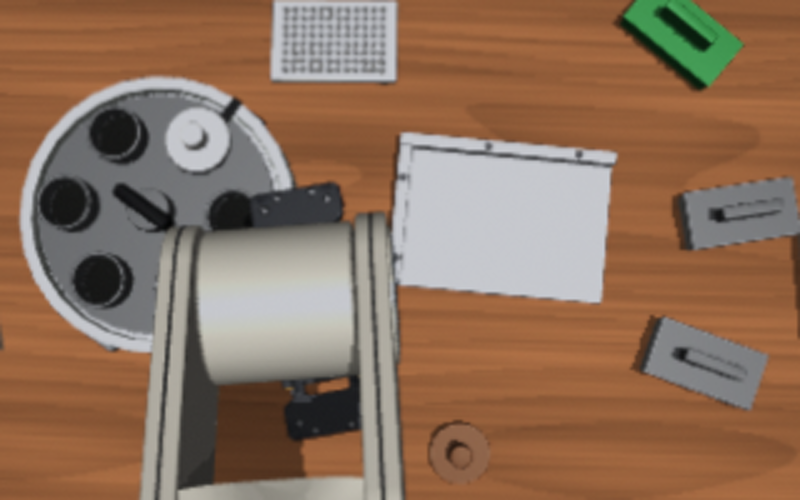

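The plug's flange sits flat in the pointer well. The upper trough has been knocked to (593.5,-336.1) and the new pose is measured. Picking it up and placing it in the corner.

```bash
cat >> h.py <<'E'
YB=np.radians(-3.5); CB=np.array([651.7,-6.2]); ux=np.array([np.cos(YB),np.sin(YB)]); uy=np.array([-np.sin(YB),np.cos(YB)])
def bay(x,y,z): return [*(CB+x*ux+y*uy),z]
def st(tag):
    s=env.read_state(); print(tag,'w',round(s['width'],1),'gf',round(s['grip_force'],1),'F',np.round(s['force'],1),'p',np.round(s['tool_pos'],1),'t',round(s['time_s'],1)); return s
def pick(c,a):
    q=down(a); env.reach([*c,175],q); set_gripper(45); h=env.move_l([*c,120],rate=100,f_stop=8); set_gripper(4); st(f'grip {h}')
    env.move_l([*c,168],rate=80); return st('lift')
def place(y,a):
    env.reach(bay(-63,y-8,172),down(a)); st('over'); h=env.move_l(bay(-63,y-8,126.5),rate=50,f_stop=5); st(f'down {h}')
    set_gripper(30); env.move_l(bay(-63,y-8,175),rate=120); set_gripper(0)
def push(y,a,f=8):
    q=down(a)
    env.reach(bay(-150,y-8,160),q); env.move_l(bay(-150,y-8,100),rate=120)
    print('x',env.move_l(bay(-114,y-8,100),rate=40,f_stop=f), end=' '); h=env.move_l(bay(-105,y-8,100),rate=20,f_stop=f); st(h)
    env.move_l(bay(-150,y-8,100)); env.move_l(bay(-150,y-75,100)); env.move_l(bay(-55,y-75,100))
    print('y',env.move_l(bay(-55,y-44,100),rate=40,f_stop=f),end=' '); h=env.move_l(bay(-55,y-34,100),rate=20,f_stop=f); st(h)
    env.move_l(bay(-55,y-75,100)); env.move_l(bay(-55,y-75,160))
E
python3 - <<'E'
from h import *
for t in troughs(): print(t)
c=np.array([593.5,-336.1]); a=np.radians(9.7)
pick(c,a); env.move_l([593.5,-270,172],rate=150); place(-28,np.radians(86.5))
env.reach(bay(-150,-36,160),down(np.radians(86.5)))
cv2.imwrite('pics/pl1.png',cv2.resize(viewer.camera('top')[180:330,300:480],None,fx=4,fy=4,interpolation=cv2.INTER_CUBIC)); st('')
E
```

```text
(array([ 444.4, -299.7]), np.float64(70.9), array([ 57.9, 113.1]))
(array([ 593.6, -336.1]), np.float64(-80.3), array([112.8,  58.1]))
grip False w 12.2 gf 30.0 F [0.7 0.8 0.9] p [ 593.6 -336.1  120.2] t 46.1
lift w 11.7 gf 30.0 F [-0.8 -0.3 -2.4] p [ 593.4 -336.   168.1] t 46.9
over w 11.9 gf 30.0 F [ 0.2 -0.9 -1.7] p [587.2 -39.3 172.1] t 48.4
down True w 11.8 gf 30.0 F [0.5 0.5 2.8] p [586.1 -38.1 128. ] t 49.2
 w 0.4 gf 0.0 F [1.2 0.4 1.1] p [500.6 -33.  160.5] t 51.4
```

View pics/pl1.png

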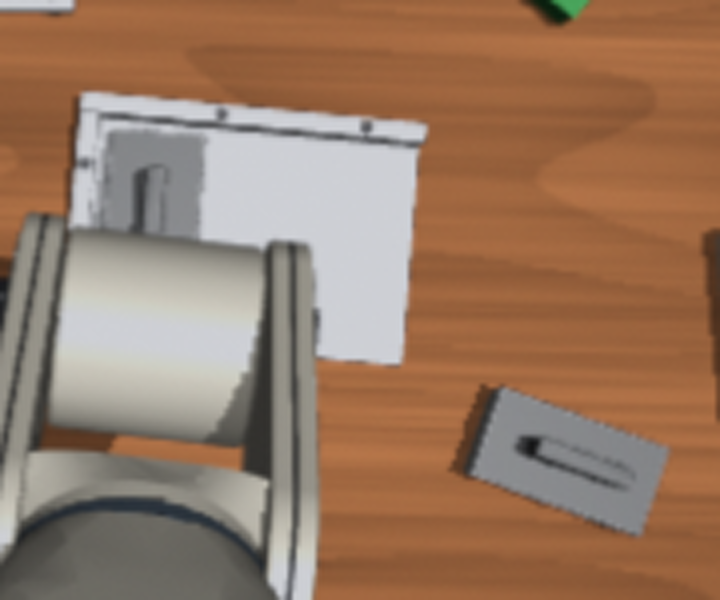

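The trough lies on the plate, square, with small gaps to both fences (lid at crop (105–205,130+)). Pushing it home.

```bash
python3 - <<'E'
from h import *
push(-28,np.radians(86.5))
env.reach([480,60,300],down(0.2))
for t in troughs(): print(t)
for t in troughs(lo=(312,198),hi=(395,280),z=43): print(t, ) 
im=viewer.camera('top'); cv2.imwrite('pics/pu1.png',cv2.resize(im[195:280,310:410],None,fx=7,fy=7,interpolation=cv2.INTER_CUBIC)); st('')
E
```

```text
x True True w 0.5 gf 0.0 F [-0.4  0.4 -0. ] p [529.7 -34.8  99.1] t 53.4
y False True w 0.4 gf 1.0 F [-0.1 -2.6  1.4] p [592.7 -66.   99.8] t 56.5
(array([ 444.4, -299.7]), np.float64(70.8), array([ 57.9, 113.1]))
(array([594.4, -26.3]), np.float64(-3.3), array([118.1,  70.2]))
 w 0.3 gf 0.0 F [-1.1 -0.2  0.9] p [480.1  59.7 299.5] t 59.0
```

View pics/pu1.png

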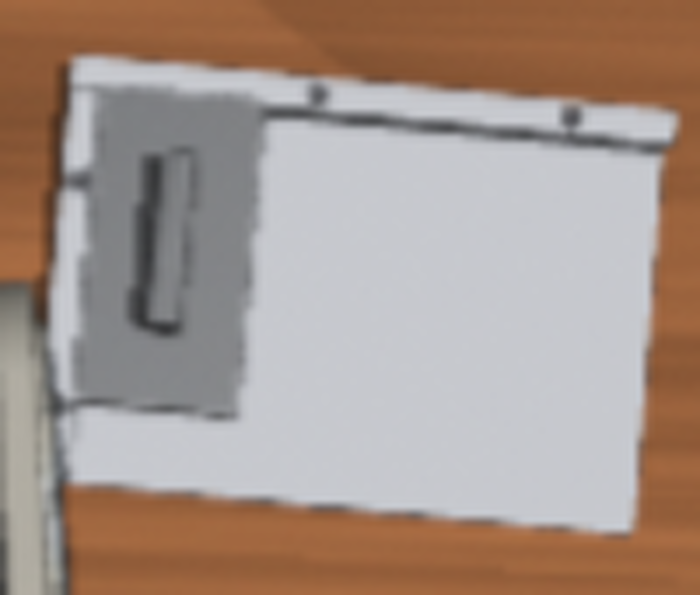

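Trough 1 is flush: the x push stopped exactly at the expected −120 mm, and the lid edges run parallel to both fences. Now the second trough.

```bash
python3 - <<'E'
from h import *
t=[t for t in troughs() if t[0][1]<-250]; print(t)
c=t[0][0]; a=np.radians(t[0][1]-90)
s=pick(c,a)
if s['width']>9 and s['force'][2]<-1: place(-84,np.radians(-93.5)); push(-84,np.radians(86.5))
env.reach([480,60,300],down(0.2))
im=viewer.camera('top'); cv2.imwrite('pics/pu2.png',cv2.resize(im[195:280,310:410],None,fx=7,fy=7,interpolation=cv2.INTER_CUBIC)); st('')
E
```

```text
[(array([ 444.4, -299.7]), np.float64(70.9), array([ 57.9, 113.1]))]
grip False w 11.9 gf 30.0 F [-0.9  0.5  2.5] p [ 444.5 -299.8  120.2] t 62.6
lift w 11.7 gf 30.0 F [-0.3  0.6 -2.5] p [ 444.3 -299.6  168. ] t 63.4
over w 12.0 gf 30.0 F [ 0.3  0.3 -2.5] p [582.9 -94.5 171.7] t 64.9
down True w 12.0 gf 30.0 F [-0.1 -0.4  4.7] p [582.7 -94.1 128.1] t 65.8
x True True w 0.7 gf 0.0 F [ 0.1 -0.2 -0.7] p [526.  -90.5  99.1] t 71.8
y False True w 0.5 gf 1.0 F [-0.  -1.1  1.7] p [ 589.3 -122.    99.8] t 74.9
 w 0.7 gf 0.0 F [ 0.4 -0.1 -0.4] p [480.1  59.7 299.4] t 77.4
```

View pics/pu2.png

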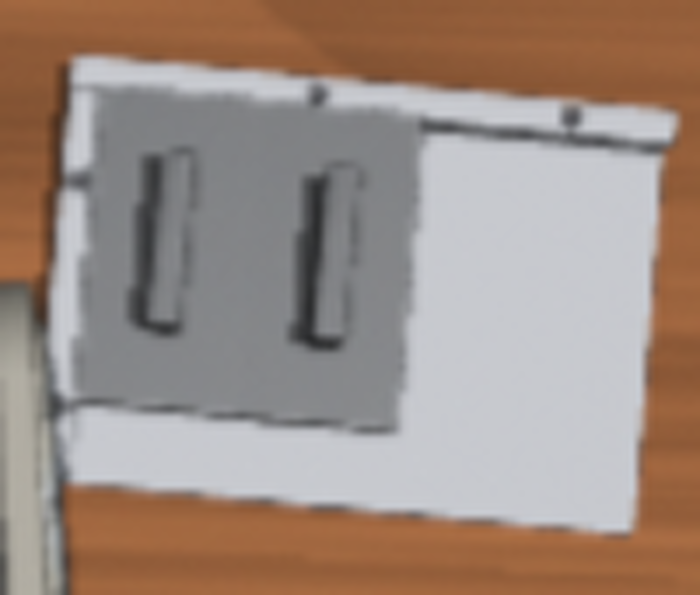

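Both troughs sit side by side against the far fence with no gaps showing. I'll give them one last squaring push and check the carousel before handing in.

```bash
python3 - <<'E'
from h import *
q=down(np.radians(86.5))
env.reach(bay(-150,-84,160),q); env.move_l(bay(-150,-84,100),rate=120)
for y in (-84,-28):
    env.move_l(bay(-140,y,100)); print(env.move_l(bay(-116,y,100),rate=20,f_stop=10)); st(y); env.move_l(bay(-140,y,100))
env.move_l(bay(-150,-159,100)); env.move_l(bay(-55,-159,100)); print(env.move_l(bay(-55,-116,100),rate=25,f_stop=10)); st('y')
env.move_l(bay(-55,-159,100)); env.move_l(bay(-55,-159,200)); env.reach([420,-200,300],down(0.2))
o=wells('top'); P=o[:,:2]; print(len(o),np.degrees(np.arctan2(*(P-[575,237]).T[::-1]))%60)
im=viewer.camera('top'); cv2.imwrite('pics/fin.png',cv2.resize(im[150:350,160:480],None,fx=2.5,fy=2.5,interpolation=cv2.INTER_CUBIC)); st('')
E
```

```text
True
-84 w 0.7 gf 0.0 F [1.  0.  0.8] p [526.4 -82.6  99.5] t 80.7
True
-28 w 0.3 gf 0.0 F [0.7 0.7 0.7] p [530.5 -26.8  99.5] t 82.5
True
y w 0.5 gf 1.0 F [ 0.6 -2.4  1.2] p [ 589.5 -121.9   99.8] t 86.1
5 [26.57862149 26.83598522 26.81311434 26.83821343 26.65977115]
 w 0.9 gf 0.0 F [ 0.8 -0.6  0.5] p [ 420.5 -199.9  299.4] t 88.5
```

View pics/fin.png

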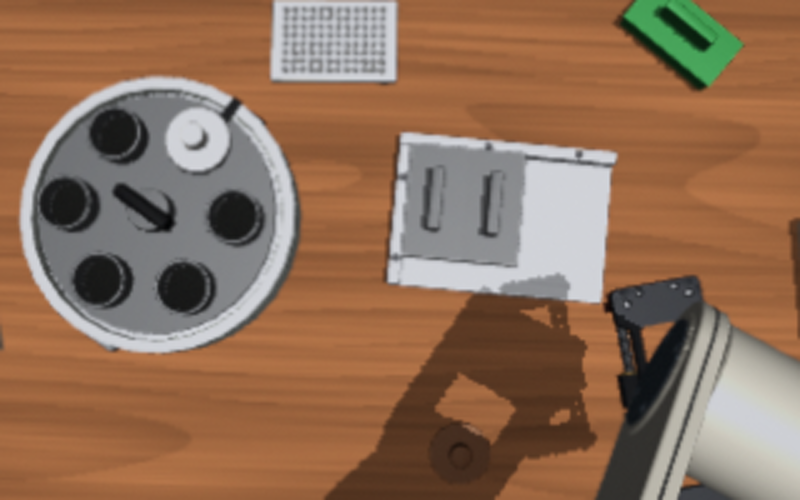

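The plug is seated at the pointer, the disc angle hasn't changed (−33.2° against about −33.8°), both troughs are flush and the bystanders in view haven't moved. Handing in.

```bash
python3 -c "
from h import *
print(workorder.sign_off())"
```

```text
the job is handed in; nothing more can be done
None
```

The job is handed in after about 89 s of robot time: the well where the drag rose stands at the pointer to within about 0.6° (under 1 mm), the plug is seated in it, and both troughs on the bench are flush in the bay; no verdict came back.

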